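# Clamp the cheese bar that fills the cradle

### The job

Lay the one cheese bar that fills the cradle's channel (neither too wide to drop in nor loose) lengthwise and flat into it and let it go, then pump the clamp's black trigger towards its fixed grip until the jaw has pushed the bar against the end fence and the sprung pad is pressed about half-way in, never all the way, which would crush the cheese. Do not push the jaw by hand, and leave the other bars and things where they are. Finish while still holding the trigger squeezed; do not let it go.

Things in the scene. Friction and masses are not known exactly. Their poses are not given: they have to be found in the camera images.
- clamp: Fixed bar clamp on a wooden base board 12 mm thick, 330 x 94 mm (x -100..230). Origin on the table top; x runs from the grip end to the fence, z up. Housing x -60..4, y +-22, up to z 74 mm. A toothed rod, 14 mm wide, runs through the housing at z 35..48 mm and sticks out behind as far as x = -150 mm + jaw joint.
- bed (a point): Middle of the channel, on the bed (board top), at x 150, y 0, z 12 mm of the clamp; axes as the clamp's. The channel runs along x from 100 to 200 mm between two aluminium cheeks 50 mm apart, which rise straight to z 24 mm and then flare outwards to z 38 mm (mouth about 64 mm).
- fence (a point): Centre of the end fence's inner face, at x 200, y 0, z 42 mm of the clamp; axes as the clamp's. The aluminium fence is 80 mm wide, 14 mm thick, top at z 70 mm.
- grip (a point): Point in the fixed grip, an upright black post at clamp x -56..-40, y +-13 mm, top at z 146 mm. This point: x -48, y 0, z 130 mm of the clamp.
- trigger_front (a point): On the trigger's face towards the fence, 60 mm above its pivot (pivot at clamp x -6, z 70 mm); at rest at x 6, y 0, z 130 mm of the clamp. The trigger is an upright black paddle 12 mm thick, 24 mm wide, top at z 148 mm, 34 mm in front of the grip. Push this face towards the grip (clamp -x) with shut fingers, or squeeze it with the grip (62 mm over both), then let it come back.
- trigger (a joint): Trigger angle in rad: 0 at rest (a spring returns it), 0.45 fully squeezed; 0.45 rad is about 27 mm at the front point. Pushing there takes 3 to 7 N while the jaw runs free, 9 to 15 N once it presses.
- jaw (a joint): Jaw advance along clamp +x, m (0 to 0.12). Squeezing the trigger drives the toothed rod forward 36 mm per rad: 16 mm for a full stroke, less up to one 4 mm tooth before the pawl engages. As the trigger returns the unloaded jaw stays where it is (3 N of friction). No lock: let go while it presses, the jaw slips back a few mm and the pad springs nearly or fully free.
- pad (a joint): How far the sprung pad in front of the jaw is pushed in, in m: 0 free, 0.014 all the way in. Spring 1.2 N per mm. The pad's gap to the jaw head behind it is 14 mm when free.
- pad_face (a point): Centre of the pad's front face (40 mm wide, 44 mm high, grey), at clamp x = 30 mm + jaw - pad, y 0, z 42 mm.
- bar_narrow: Hard cheese bar 90 long x 35 wide x 60 mm high, pale yellow with a brown rind on one end and a white paper band. Origin at the centre of its underside, x along its length (rind at +x), z up. Lies on the serving board.
- bar_middle: Look-alike bar, 90 x 46 x 60 mm, 0.2 to 0.35 kg, same origin and axes, on the same board.
- bar_wide: Look-alike bar, 90 x 57 x 60 mm, same origin and axes, on the same board.
- board: Fixed wooden serving board 140 x 290 x 12 mm under the three bars; origin at the centre of its underside. The bars stand on it side by side, 90 mm apart centre to centre along its y axis, in any order.
- tub: White tub, 90 mm across, 60 mm high; bystander. Origin at the centre of its underside.
- spice_jar: Glass jar, 52 mm across, 85 mm high; bystander. Origin at the centre of its underside.
- spray: White bottle, 60 mm across, 150 mm high; bystander. Origin at the centre of its underside.
- spatula: Spatula lying on the counter, handle towards its -x; bystander.
- ticket: Small blank price-ticket stand, 75 mm wide, about 60 mm high; bystander. Origin at the centre of its underside.
Mind the look-alikes: they are no part of the job. Leave any green look-alike of the bar_middle alone.

How it is judged:
On the way, in this order (a step that is already met when the one before it is completed fails the run):
1. the fitting bar lies flat in the channel, let go, and the pad is not yet pressed (x of bar_middle in the frame of clamp between 0.115 and 0.158 m and y of bar_middle in the frame of clamp between -0.005 and 0.005 m and height (world z) of bar_middle below 0.0155 m and angle between the x axis of bar_middle and the x axis of clamp, either way round below 0.1 rad and angle between bar_middle's own z axis and vertical below 0.06 rad and contact force between each of the arm, the fingers and bar_middle below 0.2 N and value of joint pad below 0.002 m), for 0.2 s.
2. the jaw's pad, pumped by the trigger, presses the bar (contact force between pad and bar_middle above 1 N and contact force between the fingers and trigger above 0.5 N), for 0.1 s.
At the end, for the whole second after the job is handed in: The 46 mm bar lies flat in the channel (5 mm, 0.1 rad), within 2.5 mm of the fence, at rest, touched by the pad and not by the robot; the pad is in 3.5 to 10.5 of 14 mm; the fingers still push the trigger with over 1.5 N, over 0.04 rad off rest (x of bar_middle in the frame of clamp between 0.1525 and 0.158 m and y of bar_middle in the frame of clamp between -0.005 and 0.005 m and height (world z) of bar_middle below 0.0155 m and angle between bar_middle's own z axis and vertical below 0.06 rad and angle between the x axis of bar_middle and the x axis of clamp, either way round below 0.1 rad and value of joint pad between 0.0035 and 0.0105 m and contact force between pad and bar_middle above 3 N and contact force between the fingers and trigger above 1.5 N and value of joint trigger above 0.04 rad and contact force between each of the arm, the fingers and bar_middle below 0.2 N and linear speed of bar_middle below 0.01 m/s); the arm keeps its last pose, push and grip.
It fails at once if the cheese is crushed: the pad is pushed all the way in (over 13 mm) (value of joint pad above 0.013 m).
It fails at once if the robot pushes the jaw or pad itself (over 2 N) (contact force between any of the arm, the fingers and jaw above 2 N).
It fails at once if another bar is moved by more than 30 mm (distance of any of bar_narrow, bar_wide from where it was at the start of the episode above 0.03 m).
It fails at once if a bystander is moved by more than 30 mm (distance of any of tub, spice_jar, spray, spatula, ticket from where it was at the start of the episode above 0.03 m).
It also fails if it takes over 48 s, if anything falls off the work surface, if the arm or the gripper's body presses on something with over 40 N, if the wrist force passes 120 N, or if a joint passes its speed limit or range.

### The arm

A 6-joint arm with a two-finger parallel gripper is mounted at the origin on the work surface. World frame = base frame: x ahead of the robot, y to its left, z up, the work surface at z = 0. Lengths are in m, angles in rad, forces in N, time in s.
With the tool pointing down it reaches from about 0.35 to 0.975 m from the base axis. Payload 4.9 kg.
Tool frame: the origin (TCP) lies midway between the tips of the shut fingers; the grasp point (between the pads) lies 19 mm behind it; z points along the fingers, y is the line along which they close (so a half turn about z gives the same grasp; the last joint's range is limited). The gripper opens to 85 mm and grips with 20 to 120 N. Pads are 22 mm wide; open, the fingers measure 114 mm over their backs; the gripper's body (76 mm by 85 mm) begins 54 mm behind the grasp point. The pads swing forward as they close: fully open they stand 13 mm farther back than shut.
Start: joints at [-0.119, 0.053, 1.613, -0, 1.476, -0.119], TCP at [0.625, 0, 0.231] pointing down, gripper open.
Joint ranges: [-3.01, 3.01], [-1.01, 2.22], [0.06, 2.58], [-1.02, 4.17], [0.09, 2.62], [-3.14, 3.14]. Speed limits (rad/s): [2.57, 2.57, 3.14, 3.14, 3.14, 3.14].

### API

Orientations are given as a rotation vector (axis times angle).
In Python, from station import ctrl, optics, job gives the robot as it stands.
- The arm moves only by the shell command python3 -m jog 'ROWS' [OPENING] [FORCE]. ROWS is JSON, a list of rows, each a list of 2 entries, a list of its own where there are three numbers: the shift along the tool's x, y, z in m, then the turn, a rotation vector about the tool's x, y, z in rad. A call has 1 to 5 rows; each row is the pose to reach, as a shift and turn from the pose commanded when the call began, along the tool's axes at that moment; what a row does not reach only later rows make up. A row lasts 1/10 s, in which the tool goes at most 50 mm and 8.59 degrees, less where a joint would pass 70% of its speed; a pose out of reach is approached as far as the arm can. A call with a gripper value outside its range is refused whole. OPENING is the opening, from 0 (shut) to 1 (fully open), set as the call begins (- or left out, the last holds). The fingers move at their own pace and stop on an object; FORCE is the grip in N (left out, the last holds). Time passes only in rows, so rows that repeat a pose let the fingers close. It gives the time, the measured TCP pose, the force, the opening and the grip force at its end, in the units of the state.
- ctrl.get_obs(): the state, without advancing time (a new reading comes with each control period).
- optics.get_image(name): name is "scene" or "side" or "wrist"; returns a dict with "image" (400x640x3 uint8, blue, green, red), "fx", "fy", "cx", "cy" (pixels), "D" ([k1, k2, p1, p2, k3] as OpenCV has them; the pictures are not rectified), "rvec" (rotation vector, rad) and "tvec" (3), from world to camera coordinates, as OpenCV has them; the wrist camera has in their place "mount" (4x4, takes a point from camera to tool coordinates, whose origin is the TCP and whose axes are the flange's). Camera axes: x right, y down, z forward; pixel columns grow to the right and rows downward; lengths in m; the calibration is good to about 2 mm. A picture is of the moment at which its call begins: read the wrist's pose just before it. There is no depth.
- job.finish_job(): hands the job in; it is judged then, once.
The state is a dict: "t": time; "q": joint angles; "dq": joint speeds; "effort": joint torques, N m; "tool_pos": TCP position; "tool_rot": TCP orientation; "contact_force": force on the tool from outside, world axes, zero at the start; "wrist_torque": the same for the moment, N m; "opening": finger opening in m; "grip_force": force on a finger pad.
Only numpy, scipy, OpenCV 4.12 (cv2) and the standard library are available. Lean on these libraries where they do the work, as an engineer would, in place of code of your own. Each camera call takes 0.05 s, during which the arm holds its last target. There are 200 camera calls.

## Working session

There is one attempt and no reset: what is moved stays moved. The work goes in short steps, Python scripts to look and compute and a shell command to move; the robot and the scene stay as the last step left them, time stands still between calls to the robot, and variables do not carry over. Pictures are saved under pics/ and viewed, at most 10 in all, crops included, and the job is handed in when it is done.

```bash
ls; mkdir -p pics; python3 - <<'E'
from station import ctrl, optics
import cv2,numpy as np,pickle
o=ctrl.get_obs();print(o['t'],o['tool_pos'],o['tool_rot'],o['opening'])
d={n:optics.get_image(n) for n in("scene","side")}
pickle.dump(d,open('v0.pkl','wb'))
for n in d: cv2.imwrite(f'pics/{n}0.png',d[n]['image']);print(n,d[n]['fx'],d[n]['rvec'],d[n]['tvec'],d[n]['D'])
E
```

```text
pics
0.0 [6.24370753e-01 5.79800134e-05 2.30032768e-01] [-2.22030794e+00 -2.22026092e+00  2.02747228e-03] 0.08519577681671013
scene 376.9695315764189 [ 2.17851991  0.57899987 -0.28251457] [-0.48007991 -0.13282738  1.50876682] [-0.04056452  0.          0.          0.          0.        ]
side 458.67355432205795 [ 0.10750631 -2.78518841  1.32036246] [0.55184958 0.12061625 1.36652179] [-0.06574233  0.          0.          0.          0.        ]
```

View pics/scene0.png

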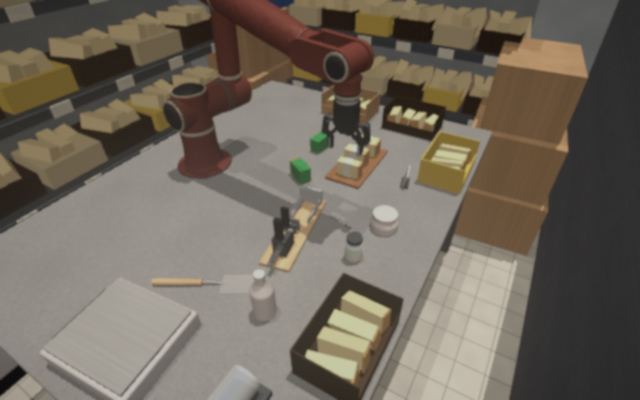

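View pics/side0.png

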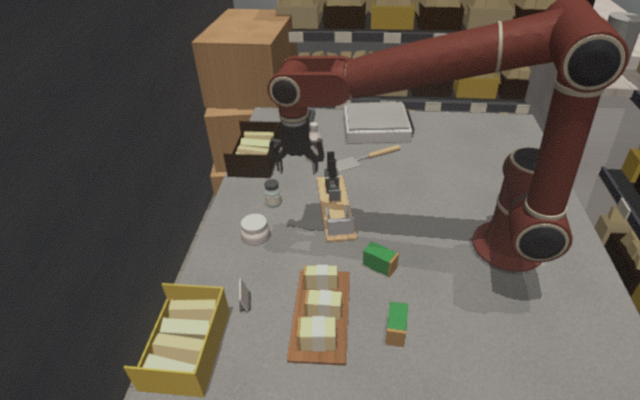

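Candidates in the side view are the three board bars at (320,277), (323,303) and (318,333), the green look-alikes at (380,258) and (398,323) (ignored), and crate cheese (ignored). Clamp is at about (337,210), with the grip end far away and the fence at (341,228). Next is a close crop plus ray-cast helpers.

```bash
cat > h.py <<'E'
import cv2,numpy as np
from scipy.spatial.transform import Rotation as R
def cam(d,obs=None):
    K=np.array([[d['fx'],0,d['cx']],[0,d['fy'],d['cy']],[0,0,1]]);D=np.array(d['D'],float)
    if 'rvec' in d:
        Rm=cv2.Rodrigues(np.array(d['rvec']))[0];t=np.array(d['tvec']).ravel()
    else:
        T=np.eye(4);T[:3,:3]=R.from_rotvec(obs['tool_rot']).as_matrix();T[:3,3]=obs['tool_pos']
        C=np.linalg.inv(T@np.array(d['mount']));Rm,t=C[:3,:3],C[:3,3]
    return K,D,Rm,t
def ray(c,uv,z):
    K,D,Rm,t=c
    p=cv2.undistortPoints(np.array(uv,float).reshape(-1,1,2),K,D).reshape(-1,2)
    d=np.c_[p,np.ones(len(p))]@Rm;o=-Rm.T@t
    return o+d*((z-o[2])/d[:,2])[:,None]
def proj(c,P):
    K,D,Rm,t=c
    return cv2.projectPoints(np.array(P,float).reshape(-1,1,3),cv2.Rodrigues(Rm)[0],t,K,D)[0].reshape(-1,2)
E
python3 - <<'E'
from h import *;import pickle
d=pickle.load(open('v0.pkl','rb'))
c=cam(d['side'])
im=d['side']['image']
a=cv2.resize(im[140:370,270:420],None,fx=4,fy=4,interpolation=cv2.INTER_CUBIC)
h=a.shape[0]//2
out=np.hstack([a[:h],a[h:]])
out=cv2.resize(out,(800,int(out.shape[0]*800/out.shape[1])))
cv2.imwrite('pics/crop1.png',out);print(out.shape)
# board corners side
print(np.round(ray(c,[(303,268),(350,271),(348,359),(290,358)],.012),3))
print('clamp board',np.round(ray(c,[(318,178),(346,178),(356,238),(327,240)],.012),3))
print('bars top',np.round(ray(c,[(321,270),(323,297),(318,326)],.072),3))
print('tub jar spray ticket',np.round(ray(c,[(255,222),(272,185),(243,300)],.06),3), np.round(ray(c,[(380,258),(398,323)],.03),3))
E
```

```text
(306, 800, 3)
[[0.605 0.141 0.012]
 [0.471 0.143 0.012]
 [0.463 0.423 0.012]
 [0.6   0.431 0.012]]
clamp board [[ 0.606 -0.296  0.012]
 [ 0.506 -0.302  0.012]
 [ 0.459  0.007  0.012]
 [ 0.547  0.021  0.012]]
bars top [[0.546 0.2   0.072]
 [0.533 0.29  0.072]
 [0.536 0.378 0.072]]
tub jar spray ticket [[ 0.765  0.007  0.06 ]
 [ 0.747 -0.181  0.06 ]
 [ 0.735  0.305  0.06 ]] [[0.388 0.104 0.03 ]
 [0.345 0.325 0.03 ]]
```

View pics/crop1.png

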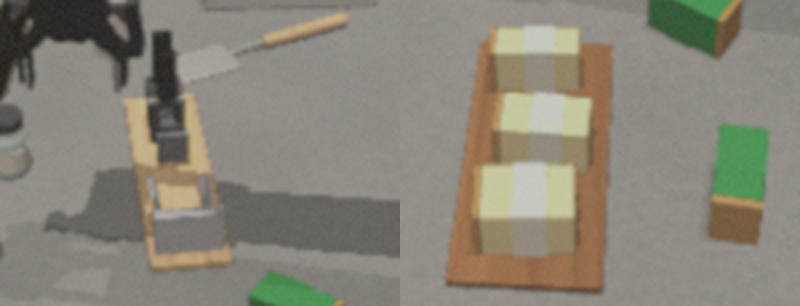

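The near, wide-looking bar is at y≈0.38, the middle one at y≈0.29 and the thinnest at y≈0.20. I'll move over them and measure with the wrist camera.

```bash
python3 -m jog '[[[0.05,-0.02,-0.02],[0,0,0.15]],[[0.1,-0.04,-0.04],[0,0,0.3]],[[0.15,-0.06,-0.05],[0,0,0.45]],[[0.2,-0.08,-0.05],[0,0,0.6]],[[0.24,-0.09,-0.05],[0,0,0.75]]]' 1 ; python3 -m jog '[[[0,0,0],[0,0,0.15]],[[0,0,0],[0,0,0.3]],[[0,0,0],[0,0,0.45]],[[0,0,0],[0,0,0.6]],[[0,0,0],[0,0,0.75]]]'; python3 -m jog '[[[0,0,0],[0,0,0.07]],[[0,0,0],[0,0,0.07]],[[0,0,0],[0,0,0.07]]]'; python3 - <<'E'
from station import ctrl, optics
import pickle,cv2
o=ctrl.get_obs();d=optics.get_image('wrist');pickle.dump((d,o),open('w1.pkl','wb'))
cv2.imwrite('pics/w1.png',d['image']);print(o['t'],o['tool_pos'],o['tool_rot'],o['q'])
E
```

```text
t: 0.6
tool_pos: [0.5409, 0.2198, 0.2813]
tool_rot: [2.868, 1.283, 0.001]
contact_force: [0.5, -0.4, -0.1]
opening: 0.0856
grip_force: 0.0
t: 1.1
tool_pos: [0.5415, 0.2183, 0.28]
tool_rot: [3.138, 0.143, -0.002]
contact_force: [0.4, 0.2, -0.1]
opening: 0.0855
grip_force: 0.0
t: 1.4
tool_pos: [0.5417, 0.2182, 0.2803]
tool_rot: [3.141, 0.045, -0.001]
contact_force: [-1.1, 0.5, 0.3]
opening: 0.0854
grip_force: 0.0
1.4 [0.54170894 0.21822426 0.28026168] [ 3.14106343e+00  4.53290360e-02 -1.15536151e-03] [ 2.55569231e-01 -6.83154140e-02  1.65215019e+00 -2.04521254e-05
  1.55852040e+00  1.79750560e+00]
```

View pics/w1.png

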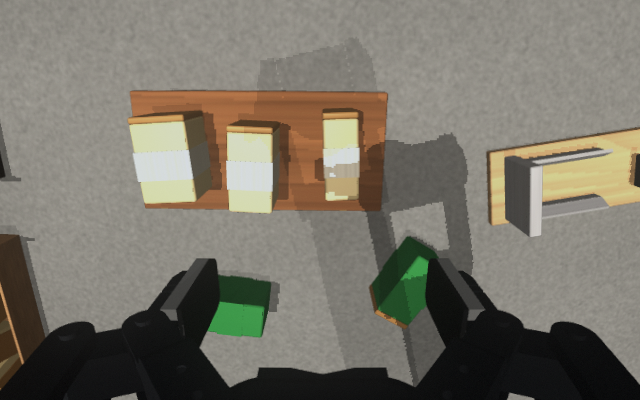

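Wrist view: bars left to right are wide (165,160), middle (250,170) and narrow (340,155). Green blocks are below, and the clamp's fence and cheeks are at (525,190). I'll measure the tops at z=72 mm, and the clamp edges too.

```bash
python3 - <<'E'
from h import *;import pickle
d,o=pickle.load(open('w1.pkl','rb'));c=cam(d,o);im=d['image']
hsv=cv2.cvtColor(im,cv2.COLOR_BGR2HSV)
m=((hsv[...,2]>185)&(hsv[...,1]<130)).astype(np.uint8)
m[230:]=0;m[:,385:]=0
m=cv2.morphologyEx(m,cv2.MORPH_CLOSE,np.ones((5,5)))
n,l,s,ce=cv2.connectedComponentsWithStats(m)
for i in range(1,n):
    if s[i,4]<400: continue
    cs,_=cv2.findContours((l==i).astype(np.uint8),cv2.RETR_EXTERNAL,2)
    P=ray(c,cs[0][:,0],.072)[:,:2].astype(np.float32)
    (cx,cy),(w,h),a=cv2.minAreaRect(P)
    print(s[i],'ctr',round(cx,4),round(cy,4),'size',round(w,4),round(h,4),'ang',round(a,2))
# clamp: board wood & fence top
print('HSV wood',hsv[140,560],'fence',hsv[200,537],hsv[152,590],hsv[200,515],hsv[180,560])
for uv in [(489,152),(491,224)]: print(np.round(ray(c,[uv],.012),4))
E
```

```text
[ 323  114   36   87 2235] ctr 0.5485 0.2 size 0.087 0.0347 ang 3.26
[ 129  117   67   87 4392] ctr 0.5406 0.3795 size 0.087 0.0576 ang 4.1
[ 226  127   47   86 3743] ctr 0.5329 0.2915 size 0.0467 0.0874 ang 88.62
HSV wood [ 16 105  95] fence [ 15  10 206] [ 18  14 182] [23 15 70] [ 24  89 211]
[[0.5493 0.0226 0.012 ]]
[[0.4591 0.0049 0.012 ]]
```

```bash
python3 - <<'E'
from h import *;import pickle
d,o=pickle.load(open('w1.pkl','rb'))
im=d['image'];a=cv2.resize(im[85:240,120:300],None,fx=4,fy=4,interpolation=cv2.INTER_CUBIC)[:600]
cv2.imwrite('pics/crop2.png',a[:,:720])
E
```

```text
(no output)
```

View pics/crop2.png

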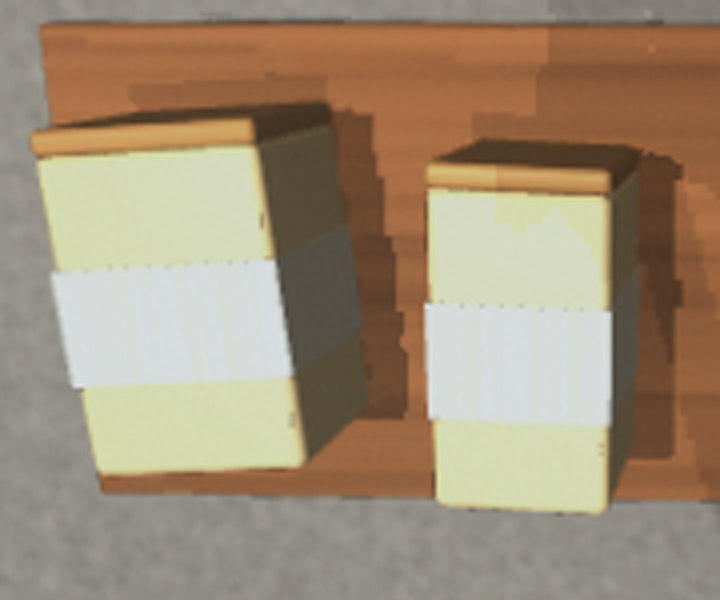

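Widths come out at 34.7, 57.6 and 46.7 mm, so the middle bar at (0.534, 0.2915) is the right one. I'll go above it, then down.

```bash
python3 -m jog '[[[-0.006,-0.04,0.02],[0,0,0.053]],[[-0.006,-0.0735,0.05],[0,0,0.053]],[[-0.006,-0.0735,0.09],[0,0,0.053]],[[-0.006,-0.0735,0.13],[0,0,0.053]],[[-0.006,-0.0735,0.15],[0,0,0.053]]]' 0.76 ; python3 -m jog '[[[0,0,0],[0,0,0]],[[0,0,0],[0,0,0]]]';python3 - <<'E'
from station import ctrl, optics
import pickle,cv2
o=ctrl.get_obs();d=optics.get_image('wrist');pickle.dump((d,o),open('w2.pkl','wb'))
cv2.imwrite('pics/w2.png',d['image']);print(o['t'],o['tool_pos'],o['tool_rot'])
E
```

```text
t: 1.95
tool_pos: [0.5314, 0.291, 0.1259]
tool_rot: [3.139, -0.037, -0.009]
contact_force: [-1.6, 0.7, -0.5]
opening: 0.0647
grip_force: 0.0
t: 2.15
tool_pos: [0.5341, 0.2917, 0.1311]
tool_rot: [-3.141, 0.04, -0.0]
contact_force: [0.3, 0.1, -0.1]
opening: 0.0649
grip_force: 0.0
2.15 [0.53407814 0.29165124 0.13111944] [-3.14131355e+00  3.95259455e-02 -1.41896791e-04]
```

View pics/w2.png

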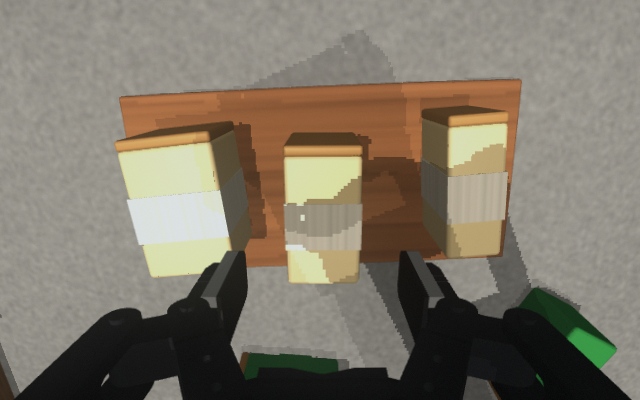

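The bar (284..362) sits centred between the fingers (245..400) and is parallel to them. Now down and grip.

```bash
python3 -m jog '[[[0,0,0.03],[0,0,0]],[[0,0,0.06],[0,0,0]],[[0,0,0.085],[0,0,0]],[[0,0,0.085],[0,0,0]],[[0,0,0.085],[0,0,0]]]'; python3 -m jog '[[[0,0,0],[0,0,0]],[[0,0,0],[0,0,0]],[[0,0,0],[0,0,0]],[[0,0,0],[0,0,0]],[[0,0,0],[0,0,0]]]' 0.3 45;  python3 -m jog '[[[0,0,-0.02],[0,0,0]],[[0,0,-0.06],[0,0,0]],[[0,0,-0.11],[0,0,0]],[[0,0,-0.15],[0,0,0]],[[0,0,-0.15],[0,0,0]]]'
```

```text
t: 2.7
tool_pos: [0.5351, 0.292, 0.0477]
tool_rot: [-3.14, 0.04, -0.004]
contact_force: [-0.1, -0.4, -0.0]
opening: 0.0651
grip_force: 0.0
t: 3.2
tool_pos: [0.5361, 0.2924, 0.0491]
tool_rot: [-3.139, 0.04, -0.008]
contact_force: [0.4, -1.1, 7.4]
opening: 0.0452
grip_force: 48.7
t: 3.7
tool_pos: [0.5377, 0.2932, 0.2049]
tool_rot: [-3.136, 0.04, -0.021]
contact_force: [0.6, 0.0, -0.5]
opening: 0.0451
grip_force: 47.8
```

```bash
python3 -m jog '[[[0,0.04,-0.02],[0,0,-0.14]],[[0,0.08,-0.04],[0,0,-0.28]],[[0,0.12,-0.06],[0,0,-0.42]],[[0,0.16,-0.06],[0,0,-0.56]],[[0.002,0.2,-0.06],[0,0,-0.7]]]'; python3 -m jog '[[[-0.026,0.032,0],[0,0,-0.14]],[[-0.052,0.064,0],[0,0,-0.28]],[[-0.078,0.097,0],[0,0,-0.42]],[[-0.104,0.13,0],[0,0,-0.56]],[[-0.129,0.162,0],[0,0,-0.7]]]';python3 -m jog '[[[0,0,0],[0,0,-0.14]],[[0,0,0],[0,0,-0.28]],[[0,0,0],[0,0,-0.39]],[[0,0,0],[0,0,-0.39]],[[0,0,0],[0,0,-0.39]]]';python3 - <<'E'
from station import ctrl, optics
import pickle,cv2
o=ctrl.get_obs();d=optics.get_image('wrist');s=optics.get_image('side');pickle.dump((d,o,s),open('w3.pkl','wb'))
cv2.imwrite('pics/w3.png',d['image']);print(o['t'],o['tool_pos'],o['tool_rot'])
E
```

```text
t: 4.2
tool_pos: [0.5302, 0.0902, 0.2554]
tool_rot: [-2.961, -1.049, -0.0]
contact_force: [1.4, -0.8, -3.0]
opening: 0.045
grip_force: 48.1
t: 4.7
tool_pos: [0.5301, -0.1169, 0.2542]
tool_rot: [-2.422, -1.998, 0.001]
contact_force: [0.3, -0.3, -1.9]
opening: 0.0449
grip_force: 48.0
t: 5.2
tool_pos: [0.5306, -0.1152, 0.2546]
tool_rot: [-1.998, -2.422, 0.001]
contact_force: [0.3, 1.2, -3.7]
opening: 0.0451
grip_force: 48.0
5.2 [ 0.53063164 -0.11524934  0.254592  ] [-1.99806775e+00 -2.42218869e+00  8.30473604e-04]
```

View pics/w3.png

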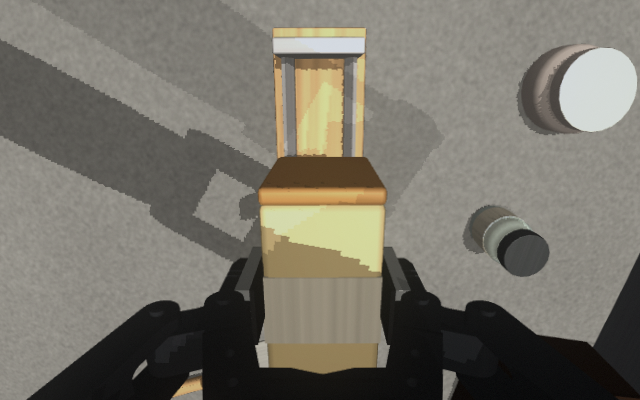

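The held bar is level and the channel is ahead and nearly parallel, with the fence top at (320,45) and the board end at (274..366, 28). I'll measure the clamp axis from the fence top (z 70 mm) and the board end (z 12 mm).

```bash
python3 - <<'E'
from h import *;import pickle
d,o,s=pickle.load(open('w3.pkl','rb'));c=cam(d,o);im=d['image'];hsv=cv2.cvtColor(im,cv2.COLOR_BGR2HSV)
m=np.zeros(im.shape[:2],np.uint8);m[30:60,250:390]=((hsv[...,2]>190)&(hsv[...,1]<45))[30:60,250:390]
k=max(cv2.findContours(m,0,2)[0],key=cv2.contourArea);P=ray(c,k[:,0],.070)[:,:2].astype(np.float32)
print('fence top rect',cv2.minAreaRect(P),cv2.boundingRect(k))
w=np.zeros_like(m);w[20:37,250:390]=((hsv[...,1]>60)&(hsv[...,2]>100))[20:37,250:390]
k=max(cv2.findContours(w,0,2)[0],key=cv2.contourArea);print('board end px',cv2.boundingRect(k))
x,y,ww,hh=cv2.boundingRect(k)
print(np.round(ray(c,[(x,y),(x+ww-1,y)],.012),4))
# board side edges along rows
L=[];Rr=[]
for v in range(60,150,6):
    r=np.where((hsv[v,250:400,1]>60)&(hsv[v,250:400,2]>90))[0]+250
    L.append((r.min(),v));Rr.append((r.max(),v))
a=ray(c,L,.012);b=ray(c,Rr,.012)
for q in(a,b):
    f=cv2.fitLine(q[:,:2].astype(np.float32),cv2.DIST_HUBER,0,.01,.01).ravel();print('edge',np.round(f,4),np.degrees(np.arctan2(f[1],f[0])))
print('w',np.round(np.linalg.norm((a-b)[:,:2],axis=1),4))
# inner cheek walls: wood bed range in row
for v in (80,110,140): print(v,[(u,int(hsv[v,u,1]),int(hsv[v,u,2])) for u in range(270,370,4)])
# bar rind end edges
E
```

```text
fence top rect ((0.5076770186424255, -0.00936225987970829), (0.07750388979911804, 0.01135873794555664), 10.921303749084473) (273, 38, 92, 15)
board end px (272, 27, 94, 10)
[[0.4573 0.0042 0.012 ]
 [0.5481 0.0216 0.012 ]]
edge [ 0.1884 -0.9821  0.4715 -0.0678] -79.14146
edge [ 0.1984 -0.9801  0.5634 -0.0532] -78.5582
w [0.0934 0.0928 0.0921 0.0925 0.0929 0.0933 0.0927 0.0931 0.0924 0.0928
 0.0933 0.0926 0.093  0.0935 0.0939]
80 [(270, 22, 128), (274, 103, 129), (278, 111, 206), (282, 14, 161), (286, 15, 121), (290, 15, 123), (294, 43, 107), (298, 113, 199), (302, 103, 208), (306, 96, 208), (310, 102, 208), (314, 107, 208), (318, 105, 207), (322, 94, 209), (326, 93, 209), (330, 94, 209), (334, 103, 208), (338, 105, 207), (342, 114, 176), (346, 19, 110), (350, 16, 111), (354, 12, 170), (358, 103, 208), (362, 86, 210), (366, 19, 150)]
110 [(270, 21, 131), (274, 28, 127), (278, 108, 207), (282, 95, 193), (286, 17, 137), (290, 16, 124), (294, 17, 118), (298, 113, 204), (302, 101, 208), (306, 89, 210), (310, 89, 209), (314, 87, 210), (318, 83, 211), (322, 76, 214), (326, 76, 216), (330, 87, 211), (334, 86, 210), (338, 85, 210), (342, 100, 191), (346, 19, 123), (350, 21, 123), (354, 12, 188), (358, 86, 210), (362, 93, 209), (366, 21, 147)]
140 [(270, 22, 127), (274, 22, 130), (278, 104, 208), (282, 113, 203), (286, 15, 155), (290, 15, 132), (294, 17, 135), (298, 98, 209), (302, 82, 211), (306, 84, 210), (310, 87, 211), (314, 88, 211), (318, 81, 211), (322, 77, 215), (326, 103, 208), (330, 104, 209), (334, 101, 209), (338, 101, 207), (342, 108, 120), (346, 19, 107), (350, 21, 109), (354, 14, 169), (358, 102, 209), (362, 109, 187), (366, 21, 131)]
```

```bash
python3 -m jog '[[[0.02,-0.0027,0.03],[0,0,0]],[[0.039,-0.0027,0.07],[0,0,0]],[[0.039,-0.0027,0.11],[0,0,0]],[[0.039,-0.0027,0.15],[0,0,0]],[[0.039,-0.0027,0.165],[0,0,0]]]';python3 -m jog '[[[0,0,0],[0,0,0]],[[0,0,0],[0,0,0]],[[0,0,0],[0,0,0]]]';python3 - <<'E'
from station import ctrl, optics
from h import *
o=ctrl.get_obs();d=optics.get_image('wrist')
cv2.imwrite('pics/w4.png',d['image'])
O=np.array([.5468,-.2127]);u=np.array([-.1905,.9817]);v=np.array([-.9817,-.1905])
p=o['tool_pos'];print(o['t'],p,(p[:2]-O)@u,(p[:2]-O)@v,o['tool_rot'])
E
```

```text
t: 5.8
tool_pos: [0.5177, -0.0764, 0.0859]
tool_rot: [-1.992, -2.42, 0.005]
contact_force: [-0.7, 0.3, -4.5]
opening: 0.0452
grip_force: 48.0
t: 6.1
tool_pos: [0.5231, -0.0784, 0.0938]
tool_rot: [1.994, 2.422, 0.003]
contact_force: [-0.2, -0.5, -2.5]
opening: 0.0452
grip_force: 48.0
6.1 [ 0.5231462  -0.0784413   0.09377339] 0.1363078104700582 -0.002355345567159795 [1.99389417 2.42160818 0.00318194]
```

View pics/w4.png

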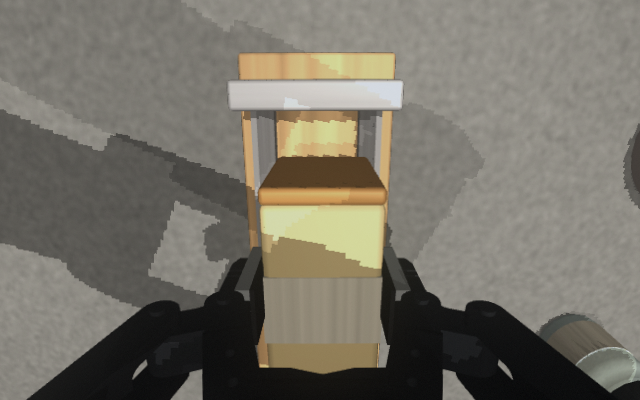

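The bar is centred at column 323 and the fence at 315.5 (2.2 px/mm), so the bar is about 3 mm off in tool +y. I'll correct that and check again.

```bash
python3 -m jog '[[[0,-0.0027,0.015],[0,0,0]],[[0,-0.0027,0.015],[0,0,0]],[[0,-0.0027,0.015],[0,0,0]],[[0,-0.0027,0.015],[0,0,0]]]';python3 - <<'E'
from station import ctrl, optics
from h import *
o=ctrl.get_obs();d=optics.get_image('wrist');im=d['image'];hsv=cv2.cvtColor(im,cv2.COLOR_BGR2HSV)
O=np.array([.5468,-.2127]);u=np.array([-.1905,.9817]);v=np.array([-.9817,-.1905])
p=o['tool_pos'];print(o['t'],p,(p[:2]-O)@u,(p[:2]-O)@v,o['tool_rot'],o['q'])
m=np.zeros(im.shape[:2],np.uint8);m[50:130,200:440]=((hsv[...,2]>170)&(hsv[...,1]<45))[50:130,200:440]
k=max(cv2.findContours(m,0,2)[0],key=cv2.contourArea);x,y,w,h=cv2.boundingRect(k);print('fence px',x,y,w,h)
print(np.round(ray(cam(d,o),[(x,y+h/2),(x+w,y+h/2)],.07),4))
c=cam(d,o);print('bed ctr px',proj(c,[np.r_[O+.2*u,.012],np.r_[O+.2*u,.07],[*p[:2],p[2]+.03]]))
E
```

```text
t: 6.55
tool_pos: [0.5183, -0.0782, 0.0757]
tool_rot: [-1.996, -2.426, -0.0]
contact_force: [-0.5, 0.6, -3.1]
opening: 0.0448
grip_force: 48.0
6.55 [ 0.51830672 -0.07824166  0.07566913] 0.13742572417073684 0.0023575394220583627 [-1.99649048e+00 -2.42555325e+00 -4.02586677e-05] [-2.91880202e-01 -3.65686536e-02  1.97581671e+00  4.65422583e-05
  1.20238190e+00 -4.85347724e-01]
fence px 230 83 195 32
[[ 0.4694 -0.0164  0.07  ]
 [ 0.5466 -0.0013  0.07  ]]
bed ctr px [[324.71411443 108.43929808]
 [325.5875974  117.57183382]
 [319.23784098 301.38398205]]
```

```bash
python3 -m jog '[[[0,0.002,0],[0,0,0]],[[0,0.002,0],[0,0,0]],[[0,0.002,0],[0,0,0]],[[0,0.002,0],[0,0,0]],[[0,0.002,0],[0,0,0]]]';python3 - <<'E'
from station import ctrl, optics
from h import *
O=np.array([.5468,-.2127]);u=np.array([-.1905,.9817]);v=np.array([-.9817,-.1905])
for i in range(2):
    o=ctrl.get_obs();d=optics.get_image('wrist');p=o['tool_pos'];print(o['t'],p,(p[:2]-O)@u,(p[:2]-O)@v,o['tool_rot'])
im=d['image'];hsv=cv2.cvtColor(im,cv2.COLOR_BGR2HSV)
m=np.zeros(im.shape[:2],np.uint8);m[50:130,200:440]=((hsv[...,2]>170)&(hsv[...,1]<45))[50:130,200:440]
k=max(cv2.findContours(m,0,2)[0],key=cv2.contourArea);x,y,w,h=cv2.boundingRect(k);print('fence px',x,y,w,h)
r=[u for u in range(200,440) if 10<hsv[197,u,0]<20 and hsv[197,u,1]>140];print('rind row197',min(r),max(r))
E
```

```text
t: 7.1
tool_pos: [0.5203, -0.0779, 0.0757]
tool_rot: [-1.996, -2.426, 0.0]
contact_force: [0.6, 0.5, -2.6]
opening: 0.0449
grip_force: 48.1
7.1 [ 0.52030163 -0.07785118  0.07571169] 0.13742902681645083 0.00032474504951306393 [-1.99633764e+00 -2.42573395e+00  4.26393974e-05]
7.15 [ 0.52028294 -0.07786528  0.07570264] 0.1374187467788405 0.0003457812878100355 [ 1.99641633e+00  2.42567091e+00 -4.61066978e-05]
fence px 225 83 195 32
rind row197 258 385
```

Aligned: fence 322.5, bar 321.5. Lowering it now.

```bash
python3 -m jog '[[[0,0,0.01],[0,0,0]],[[0,0,0.018],[0,0,0]],[[0,0,0.023],[0,0,0]],[[0,0,0.026],[0,0,0]],[[0,0,0.026],[0,0,0]]]'; python3 -m jog '[[[0,0,0.001],[0,0,0]],[[0,0,0.001],[0,0,0]]]'
```

```text
t: 7.7
tool_pos: [0.5202, -0.0778, 0.0494]
tool_rot: [-1.996, -2.425, 0.0]
contact_force: [-0.0, 0.7, -2.6]
opening: 0.0453
grip_force: 48.2
t: 7.9
tool_pos: [0.5205, -0.078, 0.0492]
tool_rot: [1.996, 2.426, -0.0]
contact_force: [-0.9, 0.0, 1.4]
opening: 0.0451
grip_force: 48.6
```

Seated, at the same height as on the board. Now release and lift.

```bash
python3 -m jog '[[[0,0,0],[0,0,0]],[[0,0,0],[0,0,0]],[[0,0,0],[0,0,0]],[[0,0,0],[0,0,0]]]' 0.76; python3 -m jog '[[[0,0,-0.02],[0,0,0]],[[0,0,-0.06],[0,0,0]],[[0,0,-0.1],[0,0,0]],[[0,0,-0.14],[0,0,0]],[[0,0,-0.14],[0,0,0]]]'; python3 -m jog '[[[0,0,0],[0,0,0]],[[0,0,0],[0,0,0]]]' 0; python3 - <<'E'
from station import ctrl, optics
import pickle,cv2
o=ctrl.get_obs();d=optics.get_image('wrist');s=optics.get_image('side');pickle.dump((d,o,s),open('w5.pkl','wb'))
cv2.imwrite('pics/w5.png',d['image']);print(o['t'],o['tool_pos'],o['tool_rot'])
E
```

```text
t: 8.3
tool_pos: [0.5205, -0.0779, 0.0489]
tool_rot: [1.996, 2.425, 0.0]
contact_force: [-0.1, 0.1, 0.7]
opening: 0.0649
grip_force: 0.0
t: 8.8
tool_pos: [0.5242, -0.079, 0.1965]
tool_rot: [1.989, 2.416, 0.008]
contact_force: [1.1, 0.4, -0.2]
opening: 0.0651
grip_force: 0.0
t: 9.0
tool_pos: [0.5195, -0.0776, 0.1872]
tool_rot: [-1.995, -2.424, 0.001]
contact_force: [-0.2, 0.6, -0.4]
opening: 0.0368
grip_force: 0.0
9.0 [ 0.51949284 -0.07761949  0.18719639] [-1.99508773e+00 -2.42396735e+00  1.42196334e-03]
```

View pics/w5.png

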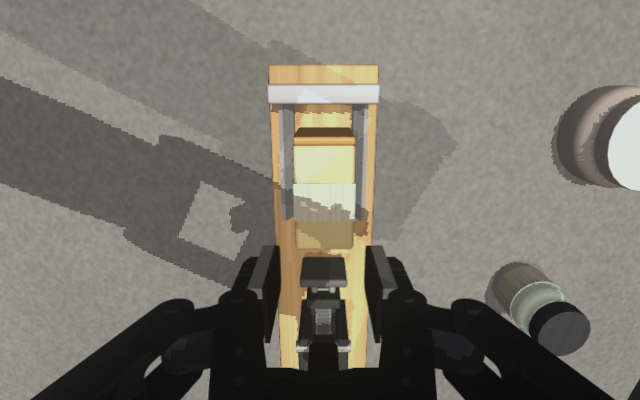

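The bar is in the channel, parallel and centred (294..355 between the cheeks), with the jaw behind it. Next I'll check its x position and go in front of the trigger with shut fingers.

```bash
python3 - <<'E'
from h import *;import pickle
d,o,s=pickle.load(open('w5.pkl','rb'));c=cam(d,o)
O=np.array([.5468,-.2127]);u=np.array([-.1905,.9817]);v=np.array([-.9817,-.1905])
q=ray(c,[(294,141),(355,141),(296,248),(352,248)],.072)[:,:2]-O
print(np.round(np.c_[q@u,q@v],4))
E
python3 -m jog '[[[-0.03,0.001,0],[0,0,0]],[[-0.07,0.001,0],[0,0,0]],[[-0.103,0.001,0.02],[0,0,0]],[[-0.103,0.001,0.045],[0,0,0]],[[-0.103,0.001,0.061],[0,0,0]]]' 0; python3 -m jog '[[[0,0,0],[0,0,0]],[[0,0,0],[0,0,0]],[[0,0,0],[0,0,0]]]'; python3 - <<'E'
from station import ctrl
from h import *
O=np.array([.5468,-.2127]);u=np.array([-.1905,.9817]);v=np.array([-.9817,-.1905])
p=ctrl.get_obs()['tool_pos'];print((p[:2]-O)@u,(p[:2]-O)@v,p[2])
E
```

```text
[[ 0.1743  0.0207]
 [ 0.1744 -0.0233]
 [ 0.0897  0.021 ]
 [ 0.0898 -0.0233]]
t: 9.6
tool_pos: [0.5395, -0.1789, 0.1241]
tool_rot: [-1.995, -2.42, 0.002]
contact_force: [-0.1, 0.8, -0.5]
opening: -0.0002
grip_force: 0.0
t: 9.9
tool_pos: [0.5418, -0.1785, 0.129]
tool_rot: [1.994, 2.425, 0.001]
contact_force: [0.4, 0.2, 0.2]
opening: 0.0
grip_force: 0.0
0.03454999122751763 -0.0016461787593424464 0.12900865196425496
```

```bash
python3 -m jog '[[[-0.01,0,0],[0,0,0]],[[-0.015,0,0],[0,0,0]],[[-0.02,0,0],[0,0,0]],[[-0.025,0,0],[0,0,0]],[[-0.025,0,0],[0,0,0]]]'; python3 -m jog '[[[-0.005,0,0],[0,0,0]],[[-0.01,0,0],[0,0,0]],[[-0.014,0,0],[0,0,0]],[[-0.014,0,0],[0,0,0]]]'; python3 - <<'E'
from station import ctrl,optics
from h import *
O=np.array([.5468,-.2127]);u=np.array([-.1905,.9817]);v=np.array([-.9817,-.1905])
o=ctrl.get_obs();p=o['tool_pos'];print((p[:2]-O)@u,(p[:2]-O)@v,p[2],o['contact_force'][:2]@u)
im=optics.get_image('wrist')['image'];s=optics.get_image('side')['image'][130:250,280:400]
out=np.hstack([cv2.resize(im[100:],(480,300)),cv2.resize(s,(300,300),interpolation=cv2.INTER_CUBIC)]);cv2.imwrite('pics/p1.png',out)
E
```

```text
t: 10.4
tool_pos: [0.5466, -0.2034, 0.1288]
tool_rot: [1.997, 2.425, 0.002]
contact_force: [-0.2, 5.2, 3.9]
opening: 0.0001
grip_force: 2.1
t: 10.8
tool_pos: [0.549, -0.2167, 0.128]
tool_rot: [-1.997, -2.425, -0.002]
contact_force: [0.4, 4.7, 3.4]
opening: 0.0002
grip_force: 2.6
-0.00434345875931193 -0.001435156984999869 0.12799267523310634 4.522773058368185
```

View pics/p1.png

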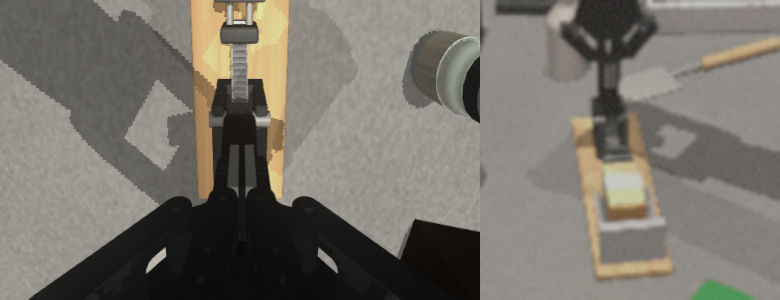

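The trigger is squeezed at 4.5 N and the toothed rod is advancing; the wrist view shows the jaw head (original px 320,145) clearly. From here I'll track the jaw, pad and bar numerically along the clamp axis.

```bash
cat > prof.py <<'E'
from station import ctrl,optics
from h import *
import sys
O=np.array([.5468,-.2127]);u=np.array([-.1905,.9817]);v=np.array([-.9817,-.1905])
o=ctrl.get_obs();d=optics.get_image('wrist');c=cam(d,o);p=o['tool_pos']
print('t',round(o['t'],2),'tcp',np.round([(p[:2]-O)@u,(p[:2]-O)@v,p[2]],4),'F',round(o['contact_force'][:2]@u,1))
hsv=cv2.cvtColor(d['image'],cv2.COLOR_BGR2HSV)
lo,hi=float(sys.argv[1]),float(sys.argv[2])
xs=np.arange(lo,hi,.002)
for y in(0.009,0.0,-.009):
    uv=np.round(proj(c,[np.r_[O+x*u+y*v,.064] for x in xs])).astype(int)
    print('y',y,'rows',uv[0],uv[-1])
    print(' '.join(f"{round(x*1000)}:{hsv[b,a,1]}/{hsv[b,a,2]}" for x,(a,b) in zip(xs,uv) if 0<=b<400 and 0<=a<640))
E
python3 prof.py 0.014 0.14
```

```text
t 10.9 tcp [-0.0043 -0.0014  0.128 ] F 4.7
y 0.009 rows [303 184] [300 -51]
14:36/57 16:57/45 18:111/203 20:90/223 22:90/222 24:90/222 26:89/223 28:90/224 30:91/223 32:90/223 34:90/223 36:89/223 38:115/169 40:31/82 42:19/93 44:21/97 46:20/102 48:37/69 50:31/114 52:26/146 54:31/133 56:28/135 58:32/129 60:33/122 62:43/77 64:21/122 66:19/137 68:17/146 70:101/146 72:108/222 74:107/222 76:107/222 78:115/144 80:115/144 82:115/144 84:116/143 86:96/93 88:93/96 90:96/189 92:49/229 94:48/229 96:47/229 98:48/228 100:48/229 102:49/229 104:48/229 106:49/229 108:49/229 110:49/229 112:49/229 114:50/228
y 0.0 rows [318 184] [318 -51]
14:19/118 16:23/102 18:19/118 20:19/147 22:18/130 24:17/147 26:20/125 28:17/152 30:18/125 32:19/147 34:19/119 36:18/152 38:24/106 40:23/79 42:21/96 44:22/103 46:17/107 48:34/68 50:21/219 52:39/86 54:98/222 56:106/218 58:120/145 60:118/173 62:105/121 64:18/144 66:16/161 68:16/171 70:102/145 72:108/221 74:109/222 76:112/210 78:117/151 80:117/155 82:115/155 84:114/154 86:96/93 88:97/97 90:95/195 92:46/229 94:42/229 96:43/229 98:43/229 100:45/229 102:45/229 104:45/229 106:46/229 108:45/229 110:46/229 112:27/229 114:39/229
y -0.009 rows [333 184] [335 -51]
14:30/59 16:57/45 18:108/203 20:104/221 22:98/222 24:99/222 26:98/222 28:99/222 30:99/222 32:96/222 34:98/222 36:92/222 38:72/206 40:29/80 42:21/99 44:17/103 46:16/111 48:36/71 50:25/186 52:25/186 54:23/174 56:25/187 58:24/188 60:26/189 62:33/99 64:18/144 66:16/161 68:14/166 70:83/147 72:83/224 74:88/223 76:108/191 78:115/149 80:115/151 82:116/149 84:116/149 86:96/93 88:97/95 90:93/200 92:45/229 94:42/229 96:41/229 98:41/229 100:41/229 102:42/229 104:29/229 106:20/230 108:20/229 110:22/230 112:21/229 114:21/230
```

Current readings: pad front at clamp x≈69, head front 49, gap 14 (pad free), bar rear ≈90. With the bar at the fence its rear is at 110, so about 48 mm of jaw travel remains. More strokes.

```bash
python3 -m jog '[[[0.012,0,0],[0,0,0]],[[0.024,0,0],[0,0,0]],[[0.028,0,0],[0,0,0]],[[0.028,0,0],[0,0,0]],[[0.028,0,0],[0,0,0]]]' >/dev/null; python3 -m jog '[[[-0.007,0,0],[0,0,0]],[[-0.014,0,0],[0,0,0]],[[-0.021,0,0],[0,0,0]],[[-0.028,0,0],[0,0,0]],[[-0.028,0,0],[0,0,0]]]'|grep -E "t:|contact"; python3 prof.py 0.05 0.12
```

```text
t: 11.95
tool_rot: [-1.997, -2.423, -0.002]
contact_force: [-0.8, 3.2, 2.6]
t 11.95 tcp [-0.0049 -0.001   0.1277] F 3.3
y 0.009 rows [303 122] [301  -9]
50:32/142 52:37/76 54:21/96 56:21/99 58:18/101 60:41/62 62:31/132 64:27/132 66:50/112 68:51/110 70:50/113 72:54/108 74:45/68 76:21/107 78:16/131 80:16/145 82:48/90 84:115/144 86:96/93 88:92/94 90:95/185 92:49/228 94:46/229 96:46/228 98:46/229 100:47/229 102:48/229 104:47/229 106:49/229 108:48/229 110:50/229 112:48/229
y 0.0 rows [319 122] [318  -9]
50:29/107 52:30/77 54:23/98 56:18/102 58:17/107 60:37/69 62:17/225 64:107/221 66:110/207 68:119/142 70:119/142 72:118/141 74:51/55 76:21/107 78:15/134 80:16/146 82:52/94 84:115/153 86:92/94 88:94/95 90:96/191 92:48/229 94:43/229 96:42/229 98:43/229 100:43/229 102:45/229 104:45/228 106:45/229 108:46/229 110:22/229 112:23/229
y -0.009 rows [335 122] [336  -9]
50:28/183 52:34/75 54:21/99 56:20/104 58:16/110 60:38/68 62:25/186 64:25/186 66:23/186 68:23/185 70:24/188 72:25/176 74:36/79 76:19/109 78:17/135 80:14/145 82:46/94 84:115/149 86:93/93 88:93/96 90:95/194 92:47/229 94:41/229 96:40/229 98:41/229 100:42/229 102:30/229 104:20/229 106:21/229 108:21/230 110:21/229 112:21/229
```

```bash
for i in 1; do python3 -m jog '[[[0.012,0,0],[0,0,0]],[[0.024,0,0],[0,0,0]],[[0.028,0,0],[0,0,0]],[[0.028,0,0],[0,0,0]],[[0.028,0,0],[0,0,0]]]' >/dev/null; python3 -m jog '[[[-0.007,0,0],[0,0,0]],[[-0.014,0,0],[0,0,0]],[[-0.021,0,0],[0,0,0]],[[-0.028,0,0],[0,0,0]],[[-0.028,0,0],[0,0,0]]]'|grep -E "t:|contact"; done; python3 prof.py 0.06 0.12|head -5
```

```text
t: 13.0
tool_rot: [-1.997, -2.423, -0.003]
contact_force: [-0.7, 4.8, 3.2]
t 13.0 tcp [-0.0047 -0.0011  0.1278] F 4.9
y 0.009 rows [302 105] [301  -9]
60:105/139 62:59/86 64:28/83 66:27/85 68:23/88 70:26/88 72:40/70 74:32/119 76:32/119 78:30/121 80:29/122 82:33/93 84:34/89 86:26/88 88:18/130 90:14/142 92:17/119 94:94/108 96:80/219 98:45/228 100:46/227 102:46/227 104:46/228 106:47/228 108:48/228 110:47/228 112:48/228 114:48/228
y 0.0 rows [318 105] [318  -9]
60:20/126 62:28/135 64:19/95 66:20/101 68:17/105 70:20/104 72:32/88 74:72/213 76:115/159 78:115/151 80:116/152 82:116/152 84:42/54 86:23/87 88:14/131 90:16/142 92:15/119 94:95/107 96:78/221 98:42/228 100:42/228 102:43/229 104:42/229 106:45/228 108:43/229 110:30/229 112:21/228 114:22/228
```

```bash
python3 -m jog '[[[0.012,0,0],[0,0,0]],[[0.024,0,0],[0,0,0]],[[0.028,0,0],[0,0,0]],[[0.028,0,0],[0,0,0]],[[0.028,0,0],[0,0,0]]]' >/dev/null; python3 -m jog '[[[-0.007,0,0],[0,0,0]],[[-0.014,0,0],[0,0,0]],[[-0.021,0,0],[0,0,0]],[[-0.028,0,0],[0,0,0]],[[-0.028,0,0],[0,0,0]]]'|grep -E "t:|contact"; python3 prof.py 0.07 0.12|head -5
```

```text
t: 14.05
tool_rot: [-1.997, -2.423, -0.002]
contact_force: [-1.0, 5.2, 2.4]
t 14.05 tcp [-0.0048 -0.001   0.1279] F 5.3
y 0.009 rows [302  86] [301  -9]
70:118/143 72:40/83 74:48/59 76:27/84 78:18/84 80:23/88 82:17/89 84:31/114 86:27/123 88:28/126 90:30/126 92:28/127 94:32/89 96:41/50 98:16/96 100:12/132 102:13/141 104:14/109 106:91/98 108:90/208 110:44/227 112:43/227 114:45/227
y 0.0 rows [319  86] [318  -9]
70:23/124 72:34/111 74:48/64 76:25/83 78:20/90 80:19/92 82:25/83 84:24/195 86:117/151 88:118/149 90:116/149 92:115/151 94:35/51 96:42/49 98:18/97 100:13/134 102:13/139 104:12/108 106:89/97 108:87/211 110:28/228 112:19/228 114:20/228
```

5 mm to the fence. This is the final stroke, done in stages.

```bash
python3 -m jog '[[[0.012,0,0],[0,0,0]],[[0.024,0,0],[0,0,0]],[[0.028,0,0],[0,0,0]],[[0.028,0,0],[0,0,0]],[[0.028,0,0],[0,0,0]]]' >/dev/null; python3 -m jog '[[[-0.007,0,0],[0,0,0]],[[-0.014,0,0],[0,0,0]],[[-0.019,0,0],[0,0,0]],[[-0.023,0,0],[0,0,0]],[[-0.023,0,0],[0,0,0]]]'|grep -E "t:|contact"; python3 prof.py 0.08 0.12|head -5
```

```text
t: 15.1
tool_rot: [-1.996, -2.423, -0.003]
contact_force: [-2.5, 5.8, 4.8]
t 15.1 tcp [ 0.0007 -0.0011  0.1284] F 6.1
y 0.009 rows [302  78] [301   3]
80:29/114 82:45/74 84:23/78 86:16/82 88:18/85 90:18/87 92:35/65 94:29/125 96:28/126 98:28/128 100:35/80 102:32/55 104:15/122 106:13/134 108:13/141 110:81/79 112:98/148 114:63/221 116:45/226 118:45/227
y 0.0 rows [318  78] [318   3]
80:32/80 82:39/79 84:23/78 86:14/89 88:17/90 90:20/91 92:30/77 94:115/148 96:116/149 98:63/65 100:31/50 102:36/56 104:14/124 106:11/137 108:13/138 110:80/80 112:95/150 114:54/224 116:25/227 118:20/227
```

```bash
python3 -m jog '[[[-0.002,0,0],[0,0,0]],[[-0.004,0,0],[0,0,0]],[[-0.005,0,0],[0,0,0]],[[-0.005,0,0],[0,0,0]],[[-0.005,0,0],[0,0,0]]]'|grep -E "t:|contact"; python3 prof.py 0.08 0.12|head -5
```

```text
t: 15.65
tool_rot: [-1.994, -2.422, -0.005]
contact_force: [-2.6, 8.5, 5.4]
t 15.65 tcp [-0.0031 -0.0011  0.1281] F 8.8
y 0.009 rows [302  71] [301  -5]
80:31/114 82:35/96 84:60/47 86:22/81 88:21/86 90:21/86 92:15/87 94:34/75 96:29/125 98:26/126 100:34/76 102:31/49 104:11/114 106:13/133 108:13/139 110:60/77 112:96/120 114:80/218
y 0.0 rows [319  71] [318  -5]
80:20/127 82:30/102 84:65/43 86:22/82 88:17/89 90:17/92 92:14/91 94:26/116 96:116/149 98:36/50 100:36/50 102:35/51 104:15/118 106:13/137 108:13/137 110:36/84 112:94/125 114:58/225
```

```bash
python3 -m jog '[[[-0.001,0,0],[0,0,0]],[[-0.002,0,0],[0,0,0]],[[-0.003,0,0],[0,0,0]],[[-0.003,0,0],[0,0,0]],[[-0.003,0,0],[0,0,0]]]'|grep -E "t:|contact"; sed -i 's/,.002)/,.001)/' prof.py; python3 prof.py 0.09 0.116|head -7
python3 - <<'E'
from station import optics
from h import *
O=np.array([.5468,-.2127]);u=np.array([-.1905,.9817]);v=np.array([-.9817,-.1905])
for n in('side','scene'):
    d=optics.get_image(n);c=cam(d);h=cv2.cvtColor(d['image'],cv2.COLOR_BGR2HSV)
    for y in(-.01,.01):
        xs=np.arange(.15,.222,.003);uv=np.round(proj(c,[np.r_[O+x*u+y*v,.071] for x in xs])).astype(int)
        print(n,' '.join(f"{round(x*1000)}:{h[b,a,1]}/{h[b,a,2]}" for x,(a,b) in zip(xs,uv)))
E
```

```text
t: 16.2
tool_rot: [-1.993, -2.422, -0.006]
contact_force: [-1.6, 10.4, 5.3]
t 16.2 tcp [-0.0056 -0.001   0.1277] F 10.6
y 0.009 rows [302  47] [301  -5]
90:21/86 91:21/86 92:18/87 93:15/86 94:20/76 95:31/82 96:30/126 97:29/125 98:25/124 99:32/87 100:40/57 101:48/48 102:46/50 103:20/88 104:17/117 105:14/131 106:15/134 107:15/138 108:13/138 109:17/117 110:71/75 111:99/88 112:102/118 113:99/178
y 0.0 rows [319  47] [319  -5]
90:17/90 91:17/92 92:14/90 93:14/90 94:20/78 95:46/112 96:118/149 97:80/70 98:45/51 99:41/50 100:47/49 101:47/49 102:47/49 103:20/88 104:17/121 105:17/134 106:18/139 107:17/139 108:15/135 109:14/128 110:55/88 111:99/90 112:103/121 113:95/206
y -0.009 rows [335  47] [336  -5]
90:17/90 91:17/90 92:14/89 93:17/91 94:19/79 95:27/104 96:24/173 97:24/173 98:23/175 99:26/135 100:34/76 101:40/51 102:45/51 103:18/97 104:18/145 105:16/159 106:14/159 107:15/153 108:12/150 109:18/128 110:53/91 111:99/90 112:100/122 113:94/215
side 150:9/201 153:10/200 156:14/199 159:14/199 162:34/196 165:36/197 168:49/198 171:53/199 174:53/199 177:54/200 180:53/202 183:53/202 186:56/196 189:80/
[... 259 characters left out ...]
86:53/198 189:62/181 192:101/174 195:101/174 198:78/153 201:15/169 204:15/169 207:6/182 210:6/182 213:7/181 216:9/148 219:9/148 222:13/121
scene 150:14/206 153:14/206 156:14/207 159:14/207 162:16/206 165:19/206 168:30/206 171:30/206 174:47/206 177:52/205 180:52/205 183:54/203 186:54/203 189:59/199 192:62/198 195:65/192 198:65/192 201:42/187 204:42/187 207:22/185 210:22/185 213:16/172 216:16/172 219:19/161 222:18/160
scene 150:15/134 153:13/174 156:14/150 159:15/123 162:14/165 165:20/138 168:20/138 171:44/157 174:44/157 177:56/145 180:55/184 183:57/184 186:57/184 189:61/197 192:61/197 195:66/193 198:68/192 201:50/189 204:50/189 207:22/184 210:22/184 213:16/174 216:16/172 219:17/161 222:17/161
```

The rind abuts the fence (edge at x≈200). The head-to-pad-front distance has shrunk from 20.2 to 14.5 mm, so the pad is in about 6 mm, and push force is about 10 N. I'll settle briefly and hand in.

```bash
python3 -m jog '[[[0,0,0],[0,0,0]],[[0,0,0],[0,0,0]],[[0,0,0],[0,0,0]],[[0,0,0],[0,0,0]],[[0,0,0],[0,0,0]]]'|grep -E "pos|contact"; python3 prof.py 0.092 0.114|tail -1; python3 -c "
from station import job;print(job.finish_job())"
```

```text
tool_pos: [0.5489, -0.218, 0.1278]
contact_force: [-3.0, 9.4, 4.3]
92:17/90 93:17/91 94:19/79 95:29/105 96:25/174 97:23/174 98:23/175 99:28/136 100:33/78 101:41/50 102:46/50 103:18/98 104:18/144 105:14/159 106:15/156 107:13/153 108:12/150 109:16/127 110:50/91 111:98/91 112:100/122 113:94/215
the job is handed in; nothing more can be done
None
```

I handed the job in with the 46 mm bar flat in the channel against the fence, the pad in about 6 of 14 mm by camera measurement, and the trigger held squeezed at about 10 N; no verdict came back.

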